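# Close the sliding jaw of a board holder

### The job

Close the board holder on the circuit board for soldering: with a fingertip press the red release plate in the middle of the sliding jaw to free its brake, keep it pressed while you push the jaw up against the two yellow stop collars so that its slot takes the board's edge, then lift straight off and let the brake lock. Never force the jaw along while its brake is on, do not touch or lift the board itself, and leave everything else on the bench where it is.

Things in the scene. Friction and masses are not known exactly. Their poses are not given: they have to be found in the camera images.
- board_holder: Fixed holder, 160 x 330 mm (x, y), blue end blocks 54 mm high, two steel rods along its y axis at x = -65 and 65 mm, 40 mm up. Origin: middle of its footprint on the bench; z up; y runs from the fixed aluminium jaw (slot wall at y = -100 mm) to the sliding jaw, which closes towards -y. White bars across it at y = -80 and -38 mm, tops 52 mm up, carry the board.
- jaw (a joint): Travel of the sliding jaw along the rods, m: 0 = fully open; grows as it closes (towards the holder's -y); 0.100 = hard against the yellow collars. Starts between 0 and 0.05. With its brake on it resists 10 to 18 N; with the brake free it slides at about 1 N.
- jaw_release (a joint): How far the red release plate is pressed down, m: 0 = up (brake on), 0.006 = fully down. A spring pushes it up with about 6 N at the start of its stroke and 11 N fully down; the brake is fully free from about 0.001 and goes on again whenever the plate comes up.
- release_top (a point): Centre of the top of the red ribbed release plate in the middle of the sliding jaw, 74 mm above the bench when up; moves with jaw and plate. Flat, 48 mm across the rods, 35 mm along them. At its leading edge (holder's -y) a black thumb tab fixed to the jaw, 50 mm wide, 5 mm thick, stands 16 mm above the plate, its face 18.5 mm from this point: a fingertip can push it. Other sides open.
- jaw_face (a point): Middle of the front (-y) face of the sliding jaw, 55 mm above the bench, in its slot. The jaw is an aluminium bar 160 mm across the rods and 44 mm along them, top 66 mm above the bench. Two 4 mm deep lips on this face take the board's edge between them.
- stop_mark (a point): Point midway between the two yellow stop collars (24 mm across, 12 mm long, one on each rod), at the height of the rod axes and on the plane of their faces towards the jaw. The jaw is home when its front face lies in this plane.
- circuit_board: Loose green circuit board, 100 x 80 x 2 mm (x, y, z), 70 g, with parts up to 12 mm high on top, lying on the support bars, its x and y nearly along the holder's. Origin: centre of its underside. It starts 5 to 11 mm short of the fixed jaw's slot wall, and the sliding jaw pushes it home. Not to be touched by the robot.
- solder_spool: Loose reel of solder wire standing on end, 58 mm across, 52 mm high. Origin: centre of its underside. Leave alone.
- flux_bottle: Loose amber bottle, 38 mm across, 85 mm high. Origin: centre of its underside. Leave alone.
- tip_tinner: Loose round tin with red lid, 45 mm across, 22 mm high. Origin: centre of its underside. Leave alone.
- tweezers: Loose tweezers lying flat, 145 mm long along their x, 6 mm high. Origin: on the bench near the middle. Leave alone.
- flush_cutter: Loose small cutter with blue handles lying flat, 110 mm long along its x, 11 mm high. Origin: on the bench, in the middle. Leave alone.
- parts_dish: Loose black dish, 72 mm across, 22 mm high. Origin: centre of its underside. Leave alone.
- screwdriver: Loose orange-handled screwdriver, 150 mm long, lying along its x. Origin: on the bench under it. Leave alone.

How it is judged:
By the outcome, as a careful person would: the job done as asked, in the order asked, and still so for the second after the job is handed in, with the robot touching nothing.
It also fails if it takes over 35 s, if anything falls off the work surface, if the arm or the gripper's body presses on something with over 40 N, if the wrist force passes 120 N, or if a joint passes its speed limit or range.

### The arm

A 6-joint arm with a two-finger parallel gripper is mounted at the origin on the work surface. World frame = base frame: x ahead of the robot, y to its left, z up, the work surface at z = 0. Lengths are in mm, angles in rad, forces in N, time in s.
With the tool pointing down it reaches from about 275 to 1000 mm from the base axis. Payload 8.4 kg.
Tool frame: the origin (TCP) lies at the very end of the fingers, on their centre line; the grasp point (between the pads) lies 19 mm behind it; z points along the fingers, y is the direction in which the jaws open and shut (so a half turn about z gives the same grasp; the last joint's range is limited). The gripper opens to 85 mm and grips with 20 to 120 N. Pads are 22 mm wide; open, the fingers measure 114 mm over their backs; the gripper's body (76 mm by 85 mm) begins 54 mm behind the grasp point. The pads swing forward as they close: fully open they stand 13 mm farther back than shut.
Start: joints at [1.11, 0.353, 1.633, -0, 1.155, -0.002], TCP at [276.794, 560.368, 231.281] pointing down, gripper open.
Joint ranges: [-2.63, 2.63], [-0.92, 2.1], [0.06, 2.66], [-1.3, 4.44], [0, 2.69], [-3.02, 3.02]. Speed limits (rad/s): [2.22, 2.22, 2.79, 3.14, 3.14, 3.14].

### API

Orientations are given as [roll, pitch, yaw] about the fixed x, y, z axes, in that order (R = Rz(yaw) Ry(pitch) Rx(roll)).
In Python, from rig import sense, grab_frame, sign_off, masks_of gives the robot as it stands. The module is installed in compiled form; this text tells all that it offers.
- The arm moves only by the shell command python3 -m inch 'ROWS' [FORCE]. ROWS is JSON, a list of rows, each an object of numbers: "gripper": the finger opening in m, from 0 to 0.0854; "tx", "ty", "tz": the shift along the tool's x, y, z in m; "spin": the turn about the tool's z in degrees. In form: [{"gripper": .., "tx": .., "ty": .., "tz": .., "spin": ..}, ...]. A call has exactly 8 rows; each row shifts and turns the commanded pose from where the row before left it, along the tool's axes as they then stand; what a row does not reach is not made up. A row lasts 1/10 s, in which the tool goes at most 50 mm and 8.59 degrees, less where a joint would pass 70% of its speed; a pose out of reach is approached as far as the arm can. A call is refused whole if a number of a shift passes 0.05 or a number of a turn 8.59, either way. A call with a gripper value outside its range is refused whole. The fingers move at their own pace and stop on an object; FORCE is the grip in N (left out, the last holds). Time passes only in rows, so rows that do not move let the fingers close, or fill a call up. It gives the time, the measured TCP pose, the force and the opening at its end, in the units of the state.
- sense(): the state, without advancing time (a new reading comes with each control period).
- grab_frame(name): name is "side" or "top" or "wrist"; returns a dict with "pixels" (384x512x3 uint8, red, green, blue), "K" (3x3 intrinsics, pixels), "k1" (the pictures are not rectified: a ray, as slopes to the right and down, at radius r is drawn at 1 + k1 r^2 times it, then the intrinsics apply), "extrinsics" (4x4, takes a point from camera to world coordinates). Camera axes: x right, y down, z forward; pixel columns grow to the right and rows downward; lengths in mm; the calibration is good to about 2 mm. A picture is of the moment at which its call begins. There is no depth.
- sign_off(): hands the job in, once; it reports no verdict.
Trained networks look in the newest picture that a camera, given by its name, has taken for a name from the list of things; names that differ only in an ending like _2 or _b are one class to them, and where a whole thing is asked for, a point or a joint stands for the part that bears it (a point fixed in the world has none). Each returns a list of dicts, best first, with "conf" (0 to 1); they miss things now and then, are a little off and sometimes report something else, mostly with a low value. They report only what shows in the picture. A call takes as long as a camera call.
- masks_of(camera, target): "pixels" (384x512 bool, what is visible of it) and "centre" ([row, column] in pixels, amid what is visible of it).
The state is a dict: "clock": time; "qpos": joint angles; "qvel": joint speeds; "joint_efforts": joint torques, N m; "eef_pos": TCP position; "tcp_rot": TCP orientation; "contact_force": force on the tool from outside, world axes, zero at the start; "wrist_torque": the same for the moment, N m; "opening": opening from 0.0 (shut) to 1.0 (fully open).
Only numpy, scipy, OpenCV 4.12 (cv2) and the standard library are available. Lean on these libraries where they do the work, as an engineer would, in place of code of your own. Each camera call takes 0.05 s, during which the arm holds its last target.

## Working session

There is one attempt and no reset: what is moved stays moved. The work goes in short steps, Python scripts to look and compute and a shell command to move; the robot and the scene stay as the last step left them, time stands still between calls to the robot, and variables do not carry over. Pictures are saved under pics/ and viewed, and the job is handed in when it is done.

```bash
mkdir -p pics; cat > h.py <<'E'
import numpy as np, cv2
from rig import sense, grab_frame, sign_off, masks_of
def ray(f,row,col):
    K=np.array(f["K"],float);k1=f["k1"];T=np.array(f["extrinsics"],float)
    p=cv2.undistortPoints(np.array([[[col,row]]],float),K,np.array([k1,0,0,0,0.]))[0,0]
    d=T[:3,:3]@np.array([p[0],p[1],1.]);return T[:3,3],d/np.linalg.norm(d)
def atz(f,row,col,z):
    o,d=ray(f,row,col);return o+d*(z-o[2])/d[2]
def proj(f,P):
    T=np.array(f["extrinsics"],float);P=np.atleast_2d(P).astype(float)
    c=(P-T[:3,3])@T[:3,:3];
    u,_=cv2.projectPoints(c,np.zeros(3),np.zeros(3),np.array(f["K"],float),np.array([f["k1"],0,0,0,0.]));return u[:,0]
def tri(rays):
    A=np.zeros((3,3));b=np.zeros(3)
    for o,d in rays:
        M=np.eye(3)-np.outer(d,d);A+=M;b+=M@o
    x=np.linalg.solve(A,b);return x,[np.linalg.norm((np.eye(3)-np.outer(d,d))@(x-o)) for o,d in rays]
def save(f,n): cv2.imwrite("pics/"+n,cv2.cvtColor(f["pixels"],cv2.COLOR_RGB2BGR))
E
python3 - <<'E'
from h import *
print(sense())
fs={}
for c in ["side","top","wrist"]:
    f=fs[c]=grab_frame(c);save(f,c+"0.png")
    print(c,np.array(f["extrinsics"]).round(2).tolist(),f["k1"],np.array(f["K"]).round(1).tolist())
    for t in ["board_holder","jaw","jaw_release","circuit_board","flux_bottle"]:
        for m in masks_of(c,t)[:2]: print(c,t,round(m["conf"],2),np.round(m["centre"],1),m["pixels"].sum())
E
```

```text
{'clock': 0.0, 'qpos': array([ 1.10960380e+00,  3.53631242e-01,  1.63412333e+00, -2.25108973e-05,
        1.15521167e+00, -2.37175112e-03]), 'qvel': array([0.0011445 , 0.00059091, 0.00014237, 0.00146019, 0.00015666,
       0.00070851]), 'joint_efforts': array([-9.93528702e-04, -6.05264997e+01, -3.42057753e+01, -6.74699277e-05,
        9.64831183e-03, -1.18053893e-05]), 'eef_pos': array([276.58711136, 559.94101014, 230.57686814]), 'tcp_rot': array([-3.14021902e+00,  1.73244243e-05,  2.68278099e+00]), 'contact_force': array([ 0.11993881, -0.68119584,  0.13668197]), 'wrist_torque': array([0.02618452, 0.01116622, 0.00994481]), 'opening': 1.000546915972067}
side [[0.73, -0.34, 0.59, 72.85], [-0.68, -0.38, 0.63, -507.81], [0.02, -0.86, -0.51, 492.29], [0.0, 0.0, 0.0, 1.0]] -0.10705224102152928 [[346.6, 0.0, 258.3], [0.0, 346.6, 191.3], [0.0, 0.0, 1.0]]
side board_holder 0.92 [250.9 283.9] 5972
side jaw 0.81 [205.2 257.5] 1310
side jaw_release 0.52 [196.5 253.8] 45
side circuit_board 0.75 [241.6 287.3] 1073
side circuit_board 0.6 [233.5 197.6] 278
side flux_bottle 0.76 [212.6 330.1] 447
side flux_bottle 0.41 [206.5 261.7] 1250
top [[-0.01, -0.99, 0.11, 473.29], [-1.0, 0.02, 0.04, -9.07], [-0.04, -0.11, -0.99, 897.32], [0.0, 0.0, 0.0, 1.0]] -0.09455474764879375 [[390.9, 0.0, 247.4], [0.0, 390.9, 194.7], [0.0, 0.0, 1.0]]
top board_holder 0.75 [213.5 284.7] 6426
top jaw 0.75 [201.5 263.9] 1615
top jaw_release 0.62 [204.6 264.6] 359
top circuit_board 0.72 [217.9 329.1] 1693
top flux_bottle 0.53 [146.4 318. ] 283
wrist [[0.44, 0.85, 0.28, 204.68], [0.9, -0.42, -0.14, 595.19], [0.0, 0.31, -0.95, 372.44], [0.0, 0.0, 0.0, 1.0]] 0.028170126227583234 [[301.2, 0.0, 261.2], [0.0, 301.2, 191.1], [0.0, 0.0, 1.0]]
```

View pics/top0.png

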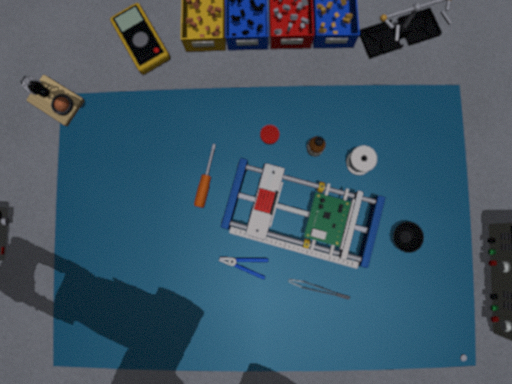

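View pics/side0.png

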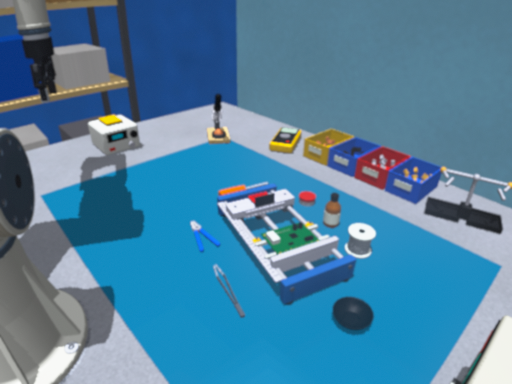

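The top view shows the holder with the jaw plate at about (264,203), the yellow collars at about (321,187) and (307,245), and the fixed jaw to the right. The side view agrees. Next I'll measure from colours in upscaled crops.

```bash
python3 - <<'E'
from h import *
for c,(r0,r1,c0,c1) in {"top":(145,280,210,400),"side":(170,310,200,370)}.items():
    f=grab_frame(c);im=f["pixels"][r0:r1,c0:c1]
    s=4 if c=="top" else 4
    im=cv2.resize(im,None,fx=s,fy=s,interpolation=cv2.INTER_CUBIC)
    cv2.imwrite(f"pics/{c}_crop.png",im[:600,:800,::-1])
    hsv=cv2.cvtColor(f["pixels"],cv2.COLOR_RGB2HSV).astype(int)
    H,S,V=hsv[...,0],hsv[...,1],hsv[...,2]
    roi=np.zeros(H.shape,bool);roi[r0:r1,c0:c1]=1
    for n,m in {"red":((H<6)|(H>174))&(S>150)&(V>60),"yel":(H>20)&(H<32)&(S>140)&(V>100),"blue":(H>105)&(H<118)&(S>150)}.items():
        k,l,st,ce=cv2.connectedComponentsWithStats((m&roi).astype(np.uint8))
        for i in range(1,k):
            if st[i,4]>8: print(c,n,ce[i].round(1),st[i].tolist())
E
```

```text
top red [264.7 200.4] [255, 189, 20, 23, 320]
top yel [320.7 187.1] [318, 183, 6, 9, 32]
top yel [306.2 242.8] [304, 240, 6, 8, 26]
top blue [233.9 193.4] [221, 158, 26, 71, 577]
top blue [371.4 231. ] [359, 196, 26, 72, 713]
top blue [252.  259.5] [236, 258, 33, 4, 126]
top blue [249.9 271.3] [235, 264, 30, 16, 130]
side red [361.9 176. ] [356, 170, 14, 13, 88]
side red [256.7 195.9] [249, 192, 18, 10, 67]
side red [306.9 196. ] [300, 192, 15, 9, 109]
side yel [307.8 224.1] [305, 223, 7, 4, 15]
side yel [255.8 239.8] [253, 239, 7, 3, 15]
side blue [348.1 171.7] [339, 170, 15, 6, 52]
side blue [245.9 192.5] [218, 184, 58, 17, 293]
side blue [220.2 211.8] [219, 209, 4, 6, 13]
side blue [209.2 237.1] [200, 228, 20, 18, 91]
side blue [200.7 246.3] [200, 240, 3, 12, 24]
side blue [316.2 278.1] [281, 255, 75, 48, 1615]
```

View pics/top_crop.png

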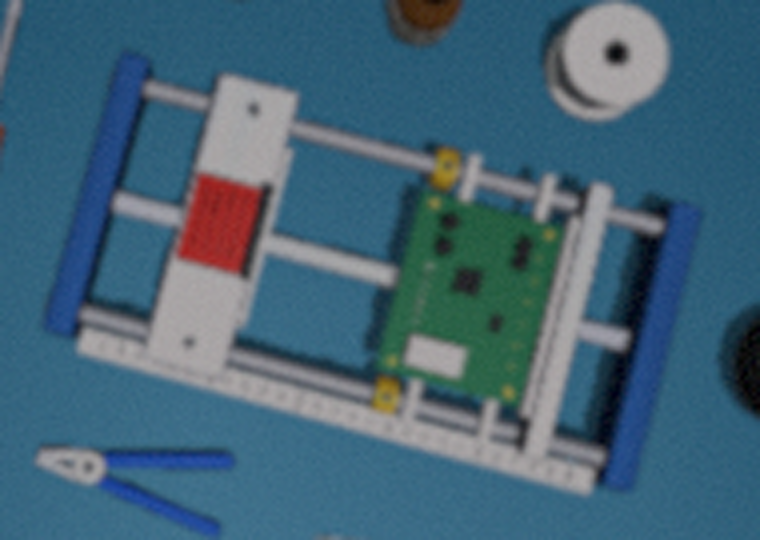

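View pics/side_crop.png

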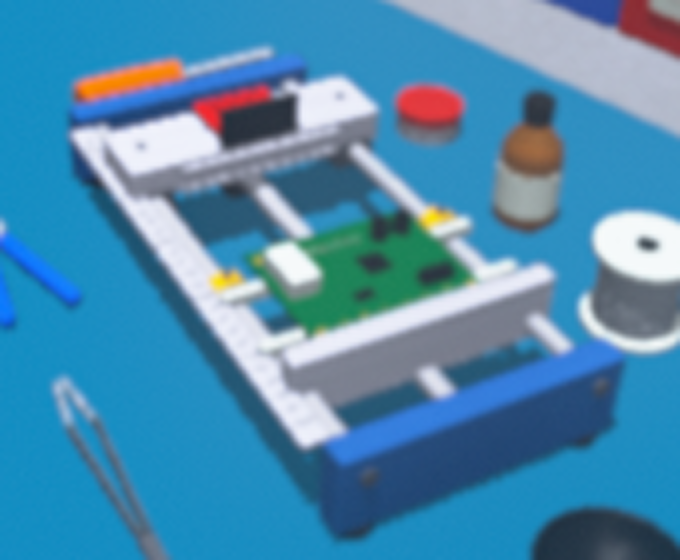

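```bash
cat > fit.py <<'E'
from h import *
from scipy.optimize import least_squares
T=grab_frame("top");S=grab_frame("side")
t=lambda a,b:(210+(a+.5)/4-.5,145+(b+.5)/4-.5)
s=lambda a,b:(200+(a+.5)/4-.5,170+(b+.5)/4-.5)
# holder frame pts: (x,y,z,kind) kind h fixed, j moves with jaw (y rel to jaw face), p plate (rel. plate centre)
# top image: up = world +x ; holder y is image left -> holder x is image up
obs=[
("T",t(125,55),(80,165,54,'h')),("T",t(45,330),(-80,165,54,'h')),
("T",t(701,208),(80,-165,54,'h')),("T",t(630,490),(-80,-165,54,'h')),
("S",s(330,455),(-80,-165,54,'h')),("S",s(622,357),(80,-165,54,'h')),
("S",s(72,110),(-80,165,54,'h')),
("T",t(222,73),(80,44,66,'j')),("T",t(299,95),(80,0,66,'j')),("T",t(223,378),(-80,0,66,'j')),("T",t(147,350),(-80,44,66,'j')),
("S",s(378,103),(80,0,66,'j')),("S",s(340,75),(80,44,66,'j')),("S",s(130,182),(-80,0,66,'j')),("S",s(105,143),(-80,44,66,'j')),
("T",t(198,173),(24,17.5,74,'p')),("T",t(268,187),(24,-17.5,74,'p')),("T",t(243,275),(-24,-17.5,74,'p')),("T",t(178,258),(-24,17.5,74,'p')),
("S",s(299,95),(25,-23.5,90,'p')),("S",s(218,107),(-25,-23.5,90,'p')),
("T",(320.7,187.1),(65,0,50,'c')),("T",(306.2,242.8),(-65,0,50,'c')),
("S",(307.8,224.1),(65,0,50,'c')),("S",(255.8,239.8),(-65,0,50,'c')),
]
def W(q,p):
    x,y,z,k=p;y=y+{'h':0,'j':q[3],'p':q[4],'c':q[5]}[k]
    c,sn=np.cos(q[2]),np.sin(q[2]);return np.array([q[0]+c*x-sn*y,q[1]+sn*x+c*y,z])
def res(q): return np.concatenate([proj(T if o[0]=="T" else S,W(q,o[2]))[0]-o[1] for o in obs])
if __name__=="__main__":
    r=least_squares(res,[450,-100,-0.2,80,100,0],loss="soft_l1",x_scale=[10,10,.1,10,10,10]);q=r.x
    print(q.round(3))
    for o,e in zip(obs,res(q).reshape(-1,2)): print(o[0],o[2],e.round(1))
    print("release",W(q,(0,0,74,'p')),"stopc",W(q,(0,6,50,'c')),"face-collarface",q[3]-q[5]-6,"plate-face",q[4]-q[3])
E
python3 fit.py
```

```text
[ 5.24291e+02 -9.39430e+01 -2.87000e-01  6.13180e+01  8.45290e+01
 -2.52820e+01]
T (80, 165, 54, 'h') [-1.7 -1.6]
T (-80, 165, 54, 'h') [-2.  -0.1]
T (80, -165, 54, 'h') [0.7 0.2]
T (-80, -165, 54, 'h') [0.4 1.8]
S (-80, -165, 54, 'h') [1.7 1.9]
S (80, -165, 54, 'h') [ 1.1 -0.9]
S (-80, 165, 54, 'h') [-1.7 -1.8]
T (80, 44, 66, 'j') [ 0.3 -0.1]
T (80, 0, 66, 'j') [ 0.7 -0.2]
T (-80, 0, 66, 'j') [-0.2  1.1]
T (-80, 44, 66, 'j') [-1.2  2.4]
S (80, 0, 66, 'j') [0.5 1.3]
S (80, 44, 66, 'j') [ 0.7 -0.1]
S (-80, 0, 66, 'j') [ 0.2 -2.3]
S (-80, 44, 66, 'j') [-1.  -2.3]
T (24, 17.5, 74, 'p') [ 0.7 -0.3]
T (24, -17.5, 74, 'p') [-0.9  0.6]
T (-24, -17.5, 74, 'p') [-0.7  0.4]
T (-24, 17.5, 74, 'p') [-0.4  0.2]
S (25, -23.5, 90, 'p') [ 0.5 -0.3]
S (-25, -23.5, 90, 'p') [0.9 1.6]
T (65, 0, 50, 'c') [ 0.6 -0.6]
T (-65, 0, 50, 'c') [-0.3  1.6]
S (65, 0, 50, 'c') [ 1.3 -1. ]
S (-65, 0, 50, 'c') [-0.  -0.7]
release [548.21638619 -12.8705887   74.        ] stopc [ 518.83316915 -112.43618104   50.        ] face-collarface 80.59997542541235 plate-face 23.210816981059565
```

```bash
python3 -m inch '[{"gripper":0,"tx":-0.031,"ty":-0.0246},{"tx":-0.031,"ty":-0.0246},{"tx":-0.031,"ty":-0.0246},{"tx":-0.031,"ty":-0.0246},{"tx":-0.031,"ty":-0.0246},{"tx":-0.031,"ty":-0.0246},{"tx":-0.031,"ty":-0.0246},{"tx":-0.031,"ty":-0.0246}]' 40
python3 -m inch '[{"gripper":0,"tx":-0.031,"ty":-0.0246},{"tx":-0.031,"ty":-0.0246},{"tx":-0.031,"ty":-0.0246},{"tx":-0.031,"ty":-0.0246},{"tx":-0.031,"ty":-0.0246},{"tx":-0.031,"ty":-0.0246},{"tx":-0.031,"ty":-0.0246},{"tx":-0.031,"ty":-0.0246}]'
python3 -m inch '[{"spin":8.5},{"spin":8.5},{"spin":8.5},{"spin":8.5},{"spin":8.5},{"spin":8.5},{"spin":8.5},{"spin":8.5}]'
```

```text
$[0]: bad value
$[0]: bad value
$[0]: bad value
```

```bash
python3 -m inch '[{"gripper":0,"tx":-0.031,"ty":-0.0246,"tz":0,"spin":0},{"gripper":0,"tx":-0.031,"ty":-0.0246,"tz":0,"spin":0},{"gripper":0,"tx":-0.031,"ty":-0.0246,"tz":0,"spin":0},{"gripper":0,"tx":-0.031,"ty":-0.0246,"tz":0,"spin":0},{"gripper":0,"tx":-0.031,"ty":-0.0246,"tz":0,"spin":0},{"gripper":0,"tx":-0.031,"ty":-0.0246,"tz":0,"spin":0},{"gripper":0,"tx":-0.031,"ty":-0.0246,"tz":0,"spin":0},{"gripper":0,"tx":-0.031,"ty":-0.0246,"tz":0,"spin":0}]' 40
```

```text
clock: 1.9
eef_pos: [412.5, 272.7, 231.5]
tcp_rot: [3.141, 0.0, 2.683]
contact_force: [-0.3, -0.4, 0.6]
opening: -0.003
```

```bash
python3 -m inch '[{"gripper":0,"tx":-0.031,"ty":-0.0246,"tz":0,"spin":0},{"gripper":0,"tx":-0.031,"ty":-0.0246,"tz":0,"spin":0},{"gripper":0,"tx":-0.031,"ty":-0.0246,"tz":0,"spin":0},{"gripper":0,"tx":-0.031,"ty":-0.0246,"tz":0,"spin":0},{"gripper":0,"tx":-0.031,"ty":-0.0246,"tz":0,"spin":0},{"gripper":0,"tx":-0.031,"ty":-0.0246,"tz":0,"spin":0},{"gripper":0,"tx":-0.031,"ty":-0.0246,"tz":0,"spin":0},{"gripper":0,"tx":-0.031,"ty":-0.0246,"tz":0,"spin":0}]'
python3 -m inch '[{"gripper":0,"tx":0,"ty":0,"tz":0,"spin":8.5},{"gripper":0,"tx":0,"ty":0,"tz":0,"spin":8.5},{"gripper":0,"tx":0,"ty":0,"tz":0,"spin":8.5},{"gripper":0,"tx":0,"ty":0,"tz":0,"spin":8.5},{"gripper":0,"tx":0,"ty":0,"tz":0,"spin":8.5},{"gripper":0,"tx":0,"ty":0,"tz":0,"spin":8.5},{"gripper":0,"tx":0,"ty":0,"tz":0,"spin":8.5},{"gripper":0,"tx":0,"ty":0,"tz":0,"spin":8.5}]'
python3 -m inch '[{"gripper":0,"tx":0,"ty":0,"tz":0,"spin":6},{"gripper":0,"tx":0,"ty":0,"tz":0,"spin":6},{"gripper":0,"tx":0,"ty":0,"tz":0.01,"spin":0},{"gripper":0,"tx":0,"ty":0,"tz":0.01,"spin":0},{"gripper":0,"tx":0,"ty":0,"tz":0.01,"spin":0},{"gripper":0,"tx":0,"ty":0,"tz":0.01,"spin":0},{"gripper":0,"tx":0,"ty":0,"tz":0,"spin":0},{"gripper":0,"tx":0,"ty":0,"tz":0,"spin":0}]'
python3 - <<'E'
from h import *
f=grab_frame("wrist");im=cv2.resize(f["pixels"],(768,576),interpolation=cv2.INTER_CUBIC);cv2.imwrite("pics/w1.png",im[...,::-1])
import pickle;pickle.dump({k:np.array(f[k]) for k in f},open("w1.pkl","wb"))
for t in ["jaw","jaw_release","circuit_board"]:
    for m in masks_of("wrist",t)[:2]: print(t,round(m["conf"],2),np.round(m["centre"],1),m["pixels"].sum())
print(sense()["eef_pos"],sense()["tcp_rot"],sense()["qpos"],sense()["contact_force"])
E
```

```text
clock: 2.7
eef_pos: [547.7, -13.8, 231.5]
tcp_rot: [3.141, 0.0, 2.683]
contact_force: [0.8, -0.2, 0.1]
opening: -0.004
clock: 3.5
eef_pos: [547.2, -12.2, 231.4]
tcp_rot: [3.141, 0.0, 1.49]
contact_force: [0.9, 0.2, 0.1]
opening: 0.003
clock: 4.3
eef_pos: [547.0, -12.2, 190.9]
tcp_rot: [-3.141, 0.0, 1.287]
contact_force: [-0.3, -0.3, 0.2]
opening: -0.001
jaw 0.2 [244.4 406.8] 2128
jaw_release 0.8 [184.3 263.1] 1970
jaw_release 0.58 [297.8 390.1] 886
circuit_board 0.6 [275.6 293. ] 492
[547.54180617 -12.20594036 191.74739334] [ 3.14075318e+00 -2.16460478e-04  1.28667286e+00] [-2.50237427e-02  2.76157478e-01  1.83925293e+00 -6.83895307e-06
  1.02531534e+00  2.59103363e-01] [-0.55489214  0.42254237 -0.70801909]
```

View pics/w1.png

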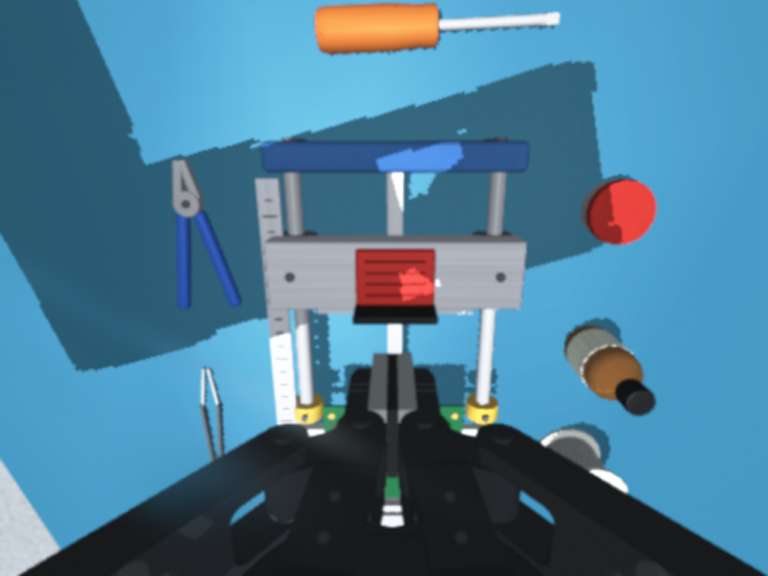

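```bash
cat > fit2.py <<'E'
import pickle
from fit import *
Wf=pickle.load(open("w1.pkl","rb"));Wf["k1"]=float(Wf["k1"])
w=lambda a,b:((a+.5)/1.5-.5,(b+.5)/1.5-.5)
ow=[(w(356,249),(-24,17.5,74,'p')),(w(436,249),(24,17.5,74,'p')),(w(356,306),(-24,-18,74,'p')),(w(436,306),(24,-18,74,'p')),
(w(355,322),(-25,-23.5,90,'p')),(w(437,322),(25,-23.5,90,'p')),
(w(265,242),(-80,44,66,'j')),(w(524,240),(80,44,66,'j')),(w(268,307),(-80,0,66,'j')),(w(522,307),(80,0,66,'j')),
(w(262,142),(-80,165,54,'h')),(w(528,142),(80,165,54,'h')),
(w(309,401),(-65,6,52,'c')),(w(482,401),(65,6,52,'c'))]
def res2(q): return np.concatenate([proj(Wf,W(q,o[1]))[0]-o[0] for o in ow])
for nm,fn in (("wrist",res2),("all",lambda q:np.concatenate([res(q),res2(q)]))):
    r=least_squares(fn,[524,-94,-0.287,61,84,-25],loss="soft_l1",x_scale=[10,10,.1,10,10,10]);q=r.x
    print(nm,q.round(3),"release",W(q,(0,0,74,'p')).round(1),"travel",(q[3]-q[5]-6).round(1))
    for o,e in zip(ow,res2(q).reshape(-1,2)): print(o[1],e.round(1))
# free-height triangulation of plate centre: top vs wrist
fr=grab_frame("top")
tc=np.mean([o[1] for o in obs if o[0]=="T" and o[2][3]=='p'],0); wc=np.mean([o[0] for o in ow[:4]],0)
print(tri([ray(T,tc[1],tc[0]),ray(Wf,wc[1],wc[0])]))
E
python3 fit2.py
```

```text
wrist [ 5.24851e+02 -9.73380e+01 -2.82000e-01  6.57660e+01  8.88950e+01
 -1.57120e+01] release [549.6 -12.   74. ] travel 75.5
(-24, 17.5, 74, 'p') [-0.9 -0.4]
(24, 17.5, 74, 'p') [ 0.5 -0.4]
(-24, -18, 74, 'p') [ 0.1 -0.4]
(24, -18, 74, 'p') [-0.6 -0.5]
(-25, -23.5, 90, 'p') [-1.6  1.3]
(25, -23.5, 90, 'p') [1.3 1.3]
(-80, 44, 66, 'j') [-2.2 -1.4]
(80, 44, 66, 'j') [ 3.7 -0.3]
(-80, 0, 66, 'j') [0.1 1.2]
(80, 0, 66, 'j') [0.6 1. ]
(-80, 165, 54, 'h') [-2.4  0.2]
(80, 165, 54, 'h') [ 3.2 -0. ]
(-65, 6, 52, 'c') [-3.6  0.1]
(65, 6, 52, 'c') [ 3.3 -0. ]
all [ 5.24542e+02 -9.68910e+01 -2.84000e-01  6.51650e+01  8.84040e+01
 -1.78670e+01] release [549.3 -12.   74. ] travel 77.0
(-24, 17.5, 74, 'p') [-1.1 -0.2]
(24, 17.5, 74, 'p') [ 0.3 -0.2]
(-24, -18, 74, 'p') [-0.2 -0.3]
(24, -18, 74, 'p') [-1.  -0.3]
(-25, -23.5, 90, 'p') [-1.9  1.4]
(25, -23.5, 90, 'p') [1.  1.5]
(-80, 44, 66, 'j') [-2.4 -1.3]
(80, 44, 66, 'j') [3.4 0.2]
(-80, 0, 66, 'j') [-0.2  1.2]
(80, 0, 66, 'j') [0.2 1.4]
(-80, 165, 54, 'h') [-2.5 -0.4]
(80, 165, 54, 'h') [ 3.1 -0.2]
(-65, 6, 52, 'c') [-4.   1.5]
(65, 6, 52, 'c') [2.7 1.6]
(array([549.23599795, -13.6184552 ,  69.1764052 ]), [np.float64(0.15508444635120605), np.float64(0.1550844463510553)])
```

The wrist view shows the plate centre at (395,278) and the tab edge at about (395,314) in the scaled picture. The collars are at (309,408) and (482,408), and the fingers line up with the holder. Plate centre comes out at about (549,-12.5), with 77 mm of travel left. Triangulated height is 69 mm against the stated 74, so I'll feel for contact on the way down.

```bash
python3 -m inch '[{"gripper":0,"tx":-0.004,"ty":0.0018,"tz":0,"spin":0},{"gripper":0,"tx":0,"ty":0,"tz":0.02,"spin":0},{"gripper":0,"tx":0,"ty":0,"tz":0.02,"spin":0},{"gripper":0,"tx":0,"ty":0,"tz":0.02,"spin":0},{"gripper":0,"tx":0,"ty":0,"tz":0.02,"spin":0},{"gripper":0,"tx":0,"ty":0,"tz":0.014,"spin":0},{"gripper":0,"tx":0,"ty":0,"tz":0,"spin":0},{"gripper":0,"tx":0,"ty":0,"tz":0,"spin":0}]'
python3 - <<'E'
from h import *
f=grab_frame("wrist");im=cv2.resize(f["pixels"],(768,576),interpolation=cv2.INTER_CUBIC);cv2.imwrite("pics/w2.png",im[...,::-1])
f=grab_frame("side");im=cv2.resize(f["pixels"][150:260,190:340],None,fx=5,fy=5,interpolation=cv2.INTER_CUBIC);cv2.imwrite("pics/s2.png",im[...,::-1])
print(sense()["eef_pos"],sense()["contact_force"])
E
```

```text
clock: 5.45
eef_pos: [548.0, -16.7, 97.5]
tcp_rot: [-3.142, 0.0, 1.286]
contact_force: [0.5, 0.5, -0.3]
opening: -0.001
[548.55391253 -16.61926253  98.23485473] [-0.25632618 -0.84899413  0.76663359]
```

View pics/w2.png

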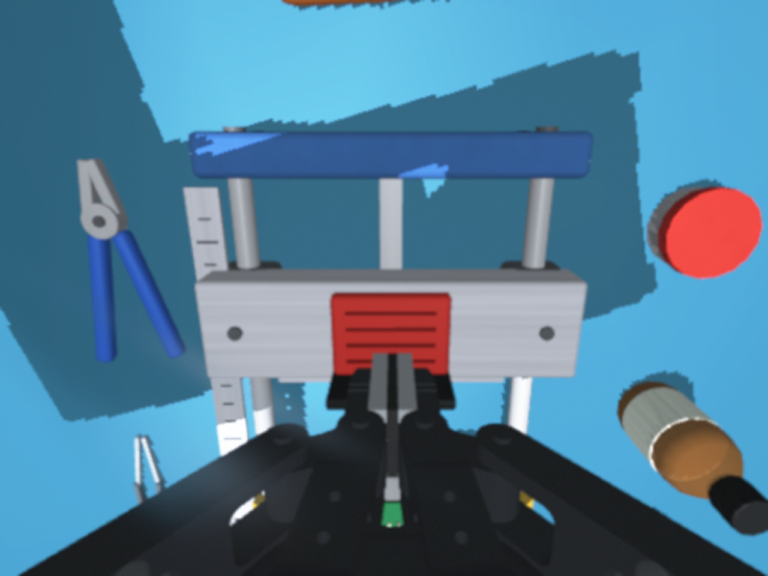

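View pics/s2.png

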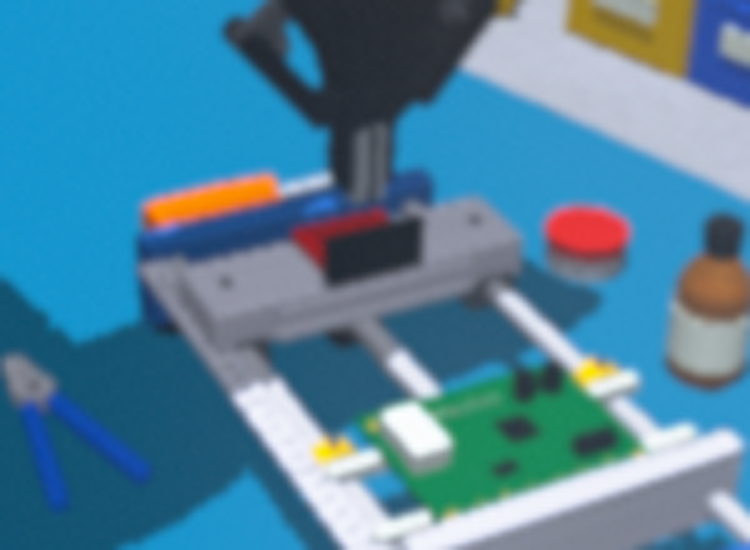

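```bash
python3 - <<'E'
from h import *
f=grab_frame("wrist");w=lambda a,b:((b+.5)/1.5-.5,(a+.5)/1.5-.5)
e=sense()["eef_pos"];y=sense()["tcp_rot"][2];c,s=np.cos(y),np.sin(y)
def tool(P): d=np.array(P)[:2]-e[:2]; return np.array([c*d[0]+s*d[1], s*d[0]-c*d[1]]).round(1)
for n,p,z in [("plateRL",(332,294),74),("plateRR",(450,294),74),("tabFL",(327,408),90),("tabFR",(455,408),90),("tabbaseL",(330,375),74),("tabbaseR",(450,375),74),("jawbackL",(196,282),66),("jawbackR",(586,282),66),("jawfrontL",(208,376),66),("jawfrontR",(575,376),66),("tipbackL",(372,353),98),("tipbackR",(413,353),98)]:
    print(n,tool(atz(f,*w(*p),z)))
E
```

```text
plateRL [ 22.3 -23. ]
plateRR [22.2 22.7]
tabFL [-18.1 -24.5]
tabFR [-18.1  24.2]
tabbaseL [-12.9 -25.2]
tabbaseR [-13.   24.1]
jawbackL [ 24.6 -78.1]
jawbackR [24.6 78. ]
jawfrontL [-17.6 -78.6]
jawfrontR [-17.8  78.9]
tipbackL [ 9.  -6.8]
tipbackR [9.  7.4]
```

The fingertip is centred across the plate and about 2–4 mm behind the tab face. I'll back off 2 mm, then feel down.

```bash
python3 -m inch '[{"gripper":0,"tx":0.002,"ty":0,"tz":0,"spin":0},{"gripper":0,"tx":0,"ty":0,"tz":0.008,"spin":0},{"gripper":0,"tx":0,"ty":0,"tz":0.007,"spin":0},{"gripper":0,"tx":0,"ty":0,"tz":0.002,"spin":0},{"gripper":0,"tx":0,"ty":0,"tz":0.002,"spin":0},{"gripper":0,"tx":0,"ty":0,"tz":0.001,"spin":0},{"gripper":0,"tx":0,"ty":0,"tz":0,"spin":0},{"gripper":0,"tx":0,"ty":0,"tz":0,"spin":0}]'
python3 -m inch '[{"gripper":0,"tx":0,"ty":0,"tz":0.001,"spin":0},{"gripper":0,"tx":0,"ty":0,"tz":0.001,"spin":0},{"gripper":0,"tx":0,"ty":0,"tz":0.001,"spin":0},{"gripper":0,"tx":0,"ty":0,"tz":0.001,"spin":0},{"gripper":0,"tx":0,"ty":0,"tz":0.001,"spin":0},{"gripper":0,"tx":0,"ty":0,"tz":0,"spin":0},{"gripper":0,"tx":0,"ty":0,"tz":0,"spin":0},{"gripper":0,"tx":0,"ty":0,"tz":0,"spin":0}]'
```

```text
clock: 6.4
eef_pos: [548.5, -14.6, 77.4]
tcp_rot: [3.141, -0.0, 1.287]
contact_force: [0.2, 0.3, -0.7]
opening: 0.001
clock: 7.2
eef_pos: [548.5, -14.6, 72.7]
tcp_rot: [3.141, -0.0, 1.287]
contact_force: [-1.8, 0.1, 6.0]
opening: -0.003
```

```bash
python3 -m inch '[{"gripper":0,"tx":0,"ty":0,"tz":0.001,"spin":0},{"gripper":0,"tx":0,"ty":0,"tz":0.001,"spin":0},{"gripper":0,"tx":0,"ty":0,"tz":0.001,"spin":0},{"gripper":0,"tx":0,"ty":0,"tz":0,"spin":0},{"gripper":0,"tx":0,"ty":0,"tz":0,"spin":0},{"gripper":0,"tx":0,"ty":0,"tz":0,"spin":0},{"gripper":0,"tx":0,"ty":0,"tz":0,"spin":0},{"gripper":0,"tx":0,"ty":0,"tz":0,"spin":0}]'
```

```text
clock: 8.0
eef_pos: [548.5, -14.6, 69.9]
tcp_rot: [3.141, -0.0, 1.287]
contact_force: [-2.1, -0.9, 7.7]
opening: 0.002
```

```bash
python3 -m inch '[{"gripper":0,"tx":0,"ty":0,"tz":0.001,"spin":0},{"gripper":0,"tx":-0.001,"ty":0,"tz":0,"spin":0},{"gripper":0,"tx":-0.002,"ty":0,"tz":0,"spin":0},{"gripper":0,"tx":-0.003,"ty":0,"tz":0,"spin":0},{"gripper":0,"tx":-0.003,"ty":0,"tz":0,"spin":0},{"gripper":0,"tx":-0.003,"ty":0,"tz":0,"spin":0},{"gripper":0,"tx":-0.002,"ty":0,"tz":0,"spin":0},{"gripper":0,"tx":-0.001,"ty":0,"tz":0,"spin":0}]'
python3 - <<'E'
from h import *
f=grab_frame("wrist");im=cv2.resize(f["pixels"],(768,576),interpolation=cv2.INTER_CUBIC);cv2.imwrite("pics/w3.png",im[...,::-1])
print(sense()["eef_pos"],sense()["contact_force"])
E
```

```text
clock: 8.8
eef_pos: [544.3, -29.0, 68.9]
tcp_rot: [3.141, -0.0, 1.286]
contact_force: [-2.5, 0.8, 8.0]
opening: 0.001
[544.28463823 -29.101148    68.93046614] [-2.05313375 -0.7727343   9.53086428]
```

View pics/w3.png

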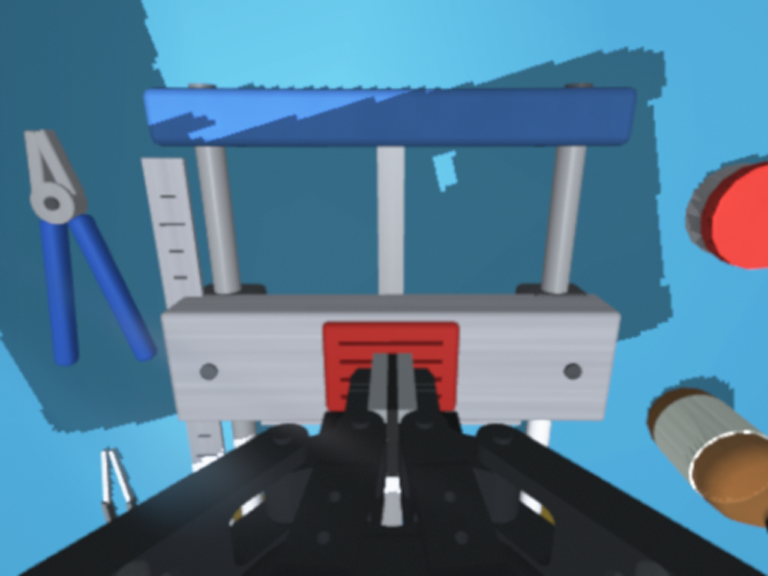

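The jaw is moving with the fingertip: the gap to the rear block has widened, lateral force is small and the plate is down. I'll keep pushing.

```bash
python3 -m inch '[{"gripper":0,"tx":-0.003,"ty":0,"tz":0,"spin":0},{"gripper":0,"tx":-0.006,"ty":0,"tz":0,"spin":0},{"gripper":0,"tx":-0.006,"ty":0,"tz":0,"spin":0},{"gripper":0,"tx":-0.006,"ty":0,"tz":0,"spin":0},{"gripper":0,"tx":-0.006,"ty":0,"tz":0,"spin":0},{"gripper":0,"tx":-0.006,"ty":0,"tz":0,"spin":0},{"gripper":0,"tx":-0.005,"ty":0,"tz":0,"spin":0},{"gripper":0,"tx":-0.002,"ty":0,"tz":0,"spin":0}]'
python3 - <<'E'
from h import *
f=grab_frame("wrist");im=cv2.resize(f["pixels"],(768,576),interpolation=cv2.INTER_CUBIC);cv2.imwrite("pics/w4.png",im[...,::-1])
f=grab_frame("side");im=cv2.resize(f["pixels"][170:310,200:370],None,fx=4,fy=4,interpolation=cv2.INTER_CUBIC);cv2.imwrite("pics/s4.png",im[...,::-1])
f=grab_frame("top");im=cv2.resize(f["pixels"][145:280,210:400],None,fx=4,fy=4,interpolation=cv2.INTER_CUBIC);cv2.imwrite("pics/t4.png",im[...,::-1])
print(sense()["eef_pos"],sense()["contact_force"])
E
```

```text
clock: 9.65
eef_pos: [533.1, -67.7, 68.9]
tcp_rot: [3.141, -0.0, 1.286]
contact_force: [-2.0, 1.5, 8.6]
opening: -0.003
[533.05445285 -67.58670499  68.89747833] [-3.3869421  -0.35889211  9.61358537]
```

View pics/w4.png

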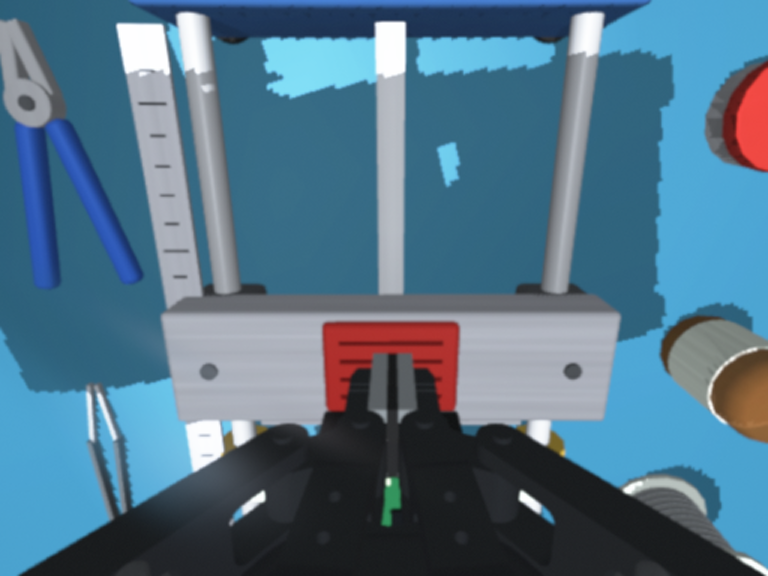

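View pics/s4.png

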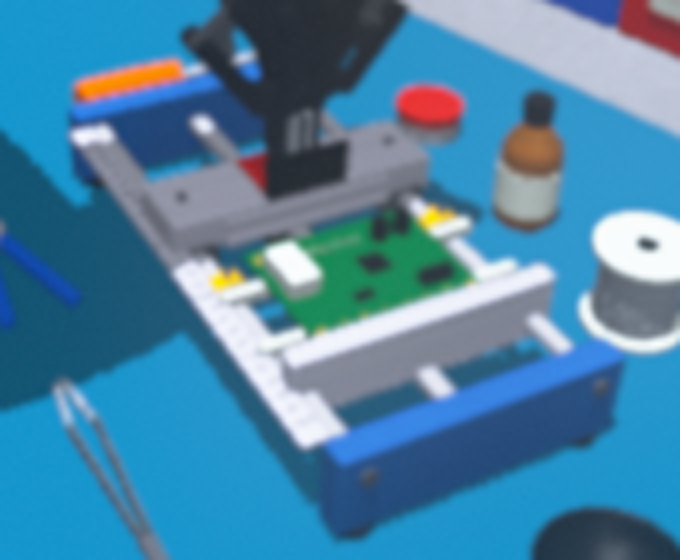

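View pics/t4.png

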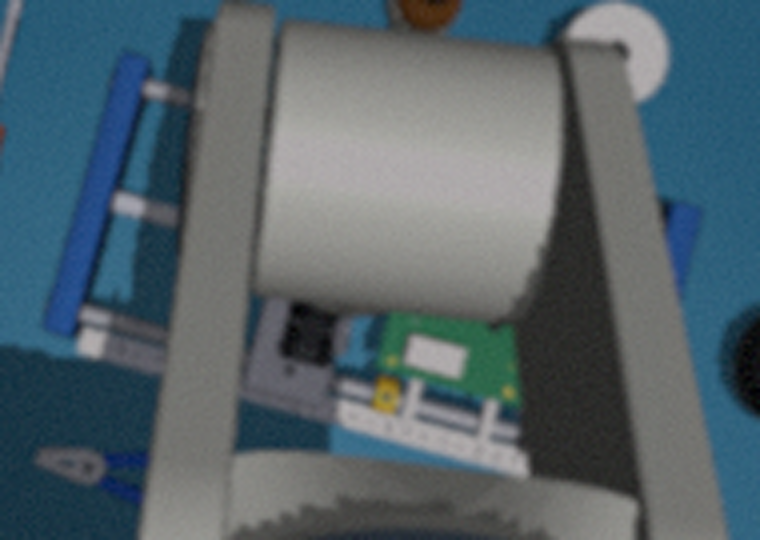

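Between w3 and w4 the jaw stays at the same place in the wrist picture, so it moves rigidly with the tip. About 21 mm is left.

```bash
python3 -m inch '[{"gripper":0,"tx":-0.002,"ty":0,"tz":0,"spin":0},{"gripper":0,"tx":-0.003,"ty":0,"tz":0,"spin":0},{"gripper":0,"tx":-0.003,"ty":0,"tz":0,"spin":0},{"gripper":0,"tx":-0.003,"ty":0,"tz":0,"spin":0},{"gripper":0,"tx":-0.002,"ty":0,"tz":0,"spin":0},{"gripper":0,"tx":-0.001,"ty":0,"tz":0,"spin":0},{"gripper":0,"tx":-0.001,"ty":0,"tz":0,"spin":0},{"gripper":0,"tx":0,"ty":0,"tz":0,"spin":0}]'
python3 - <<'E'
from h import *
f=grab_frame("side");im=cv2.resize(f["pixels"][190:290,220:345],None,fx=6,fy=6,interpolation=cv2.INTER_CUBIC);cv2.imwrite("pics/s5.png",im[...,::-1])
print(sense()["eef_pos"],sense()["contact_force"])
E
```

```text
clock: 10.6
eef_pos: [528.9, -81.9, 68.9]
tcp_rot: [3.141, -0.0, 1.286]
contact_force: [-1.6, 0.5, 8.7]
opening: 0.002
[528.90190118 -81.86982448  68.89607217] [-2.21187435 -0.23006446  8.83521085]
```

View pics/s5.png

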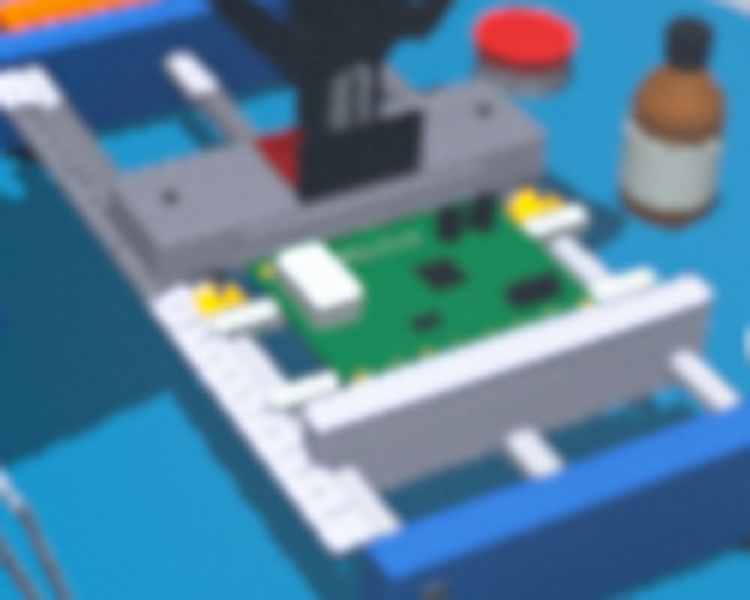

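```bash
python3 -m inch '[{"gripper":0,"tx":-0.001,"ty":0,"tz":0,"spin":0},{"gripper":0,"tx":-0.001,"ty":0,"tz":0,"spin":0},{"gripper":0,"tx":-0.001,"ty":0,"tz":0,"spin":0},{"gripper":0,"tx":-0.001,"ty":0,"tz":0,"spin":0},{"gripper":0,"tx":-0.001,"ty":0,"tz":0,"spin":0},{"gripper":0,"tx":0,"ty":0,"tz":0,"spin":0},{"gripper":0,"tx":0,"ty":0,"tz":0,"spin":0},{"gripper":0,"tx":0,"ty":0,"tz":0,"spin":0}]'
python3 - <<'E'
from h import *
f=grab_frame("side");im=cv2.resize(f["pixels"][190:290,220:345],None,fx=6,fy=6,interpolation=cv2.INTER_CUBIC);cv2.imwrite("pics/s6.png",im[...,::-1])
f=grab_frame("wrist");im=cv2.resize(f["pixels"],(768,576),interpolation=cv2.INTER_CUBIC);cv2.imwrite("pics/w6.png",im[...,::-1])
print(sense()["eef_pos"],sense()["contact_force"])
E
```

```text
clock: 11.45
eef_pos: [527.5, -86.6, 68.9]
tcp_rot: [3.141, -0.0, 1.287]
contact_force: [-2.1, 0.2, 9.6]
opening: -0.0
[527.50529371 -86.62610094  68.88895298] [-2.2368433   0.43046556  9.00568446]
```

View pics/s6.png

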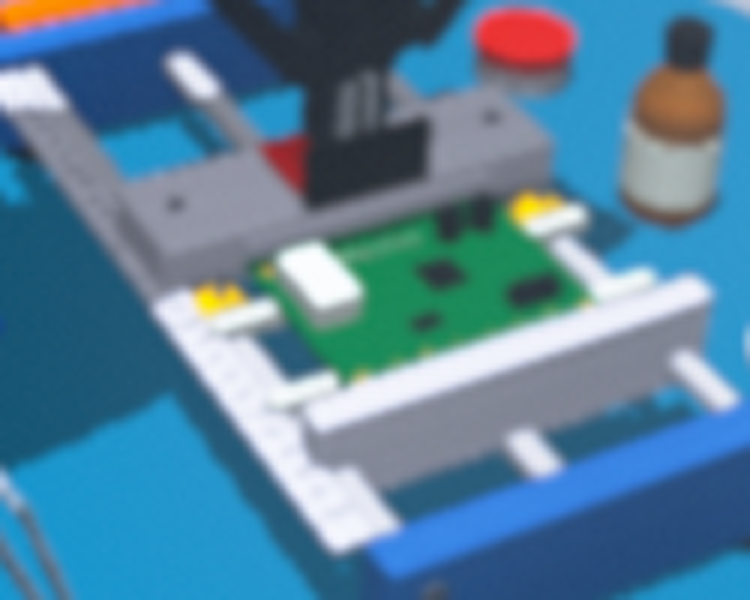

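View pics/w6.png

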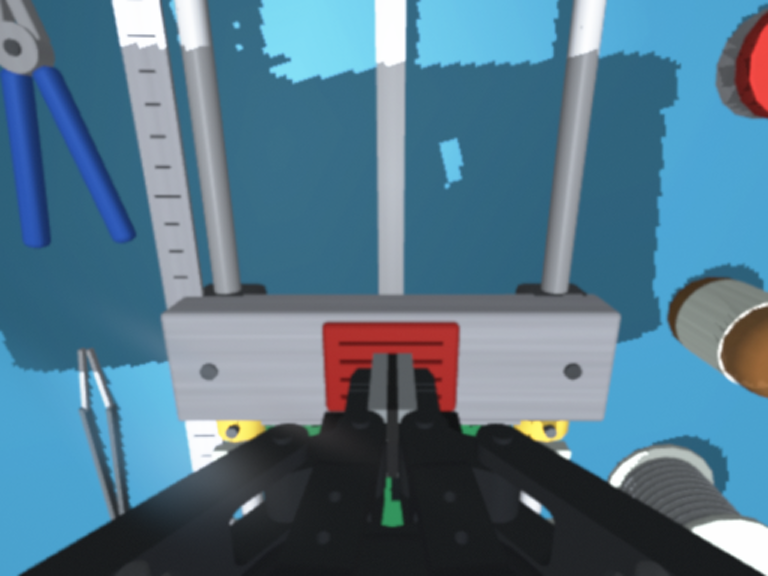

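```bash
python3 - <<'E'
from h import *
f=grab_frame("wrist");w=lambda a,b:((b+.5)/1.5-.5,(a+.5)/1.5-.5)
e=sense()["eef_pos"];y=sense()["tcp_rot"][2];c,s=np.cos(y),np.sin(y)
def tool(P): d=np.array(P)[:2]-e[:2]; return np.array([c*d[0]+s*d[1], s*d[0]-c*d[1]]).round(1)
for n,p,z in [("screwL",(235,432),52),("screwR",(549,432),52),("jawfrontL",(180,418),66),("jawfrontR",(605,418),66),("jawbackR",(620,315),66)]:
    print(n,tool(atz(f,*w(*p),z)))
E
```

```text
screwL [-34.8 -63.9]
screwR [-34.9  64.4]
jawfrontL [-18.4 -77.6]
jawfrontR [-18.6  78.5]
jawbackR [22.1 77.8]
```

Remaining gap to the collars is about 7–10 mm by the wrist view. I'll continue in 1 mm steps.

```bash
python3 -m inch '[{"gripper":0,"tx":-0.001,"ty":0,"tz":0,"spin":0},{"gripper":0,"tx":-0.001,"ty":0,"tz":0,"spin":0},{"gripper":0,"tx":-0.001,"ty":0,"tz":0,"spin":0},{"gripper":0,"tx":-0.001,"ty":0,"tz":0,"spin":0},{"gripper":0,"tx":-0.001,"ty":0,"tz":0,"spin":0},{"gripper":0,"tx":0,"ty":0,"tz":0,"spin":0},{"gripper":0,"tx":0,"ty":0,"tz":0,"spin":0},{"gripper":0,"tx":0,"ty":0,"tz":0,"spin":0}]'
python3 -m inch '[{"gripper":0,"tx":-0.001,"ty":0,"tz":0,"spin":0},{"gripper":0,"tx":-0.001,"ty":0,"tz":0,"spin":0},{"gripper":0,"tx":0,"ty":0,"tz":0,"spin":0},{"gripper":0,"tx":0,"ty":0,"tz":0,"spin":0},{"gripper":0,"tx":0,"ty":0,"tz":0,"spin":0},{"gripper":0,"tx":0,"ty":0,"tz":0,"spin":0},{"gripper":0,"tx":0,"ty":0,"tz":0,"spin":0},{"gripper":0,"tx":0,"ty":0,"tz":0,"spin":0}]'
```

```text
clock: 12.4
eef_pos: [526.1, -91.4, 68.9]
tcp_rot: [3.141, -0.0, 1.287]
contact_force: [-2.1, 0.3, 7.8]
opening: 0.003
clock: 13.2
eef_pos: [525.6, -93.3, 68.9]
tcp_rot: [3.141, -0.0, 1.286]
contact_force: [-3.2, 1.5, 8.6]
opening: -0.002
```

```bash
python3 - <<'E'
from h import *
f=grab_frame("side");im=cv2.resize(f["pixels"][190:290,220:345],None,fx=6,fy=6,interpolation=cv2.INTER_CUBIC);cv2.imwrite("pics/s7.png",im[...,::-1])
f=grab_frame("wrist");im=cv2.resize(f["pixels"],(768,576),interpolation=cv2.INTER_CUBIC);cv2.imwrite("pics/w7.png",im[...,::-1])
print(sense()["eef_pos"],sense()["contact_force"])
E
```

```text
[525.54496828 -93.25491911  68.875641  ] [-2.52975282  0.98044022  7.93172215]
```

View pics/s7.png

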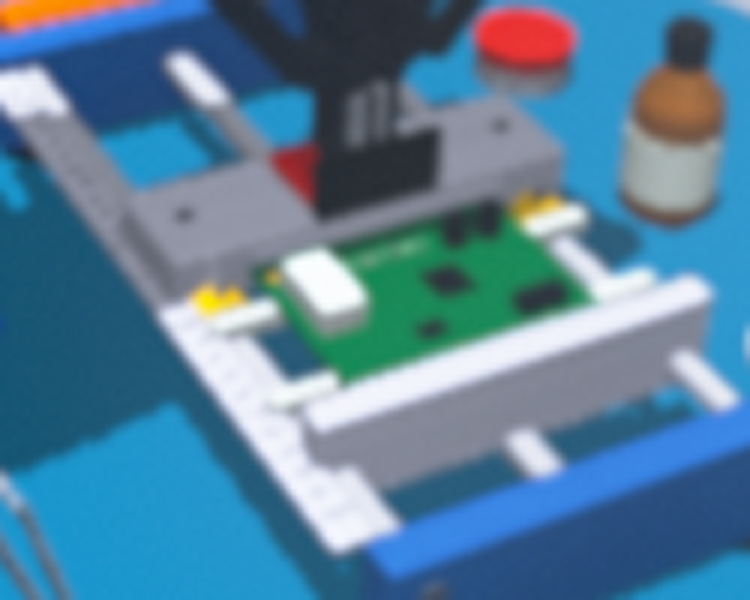

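View pics/w7.png

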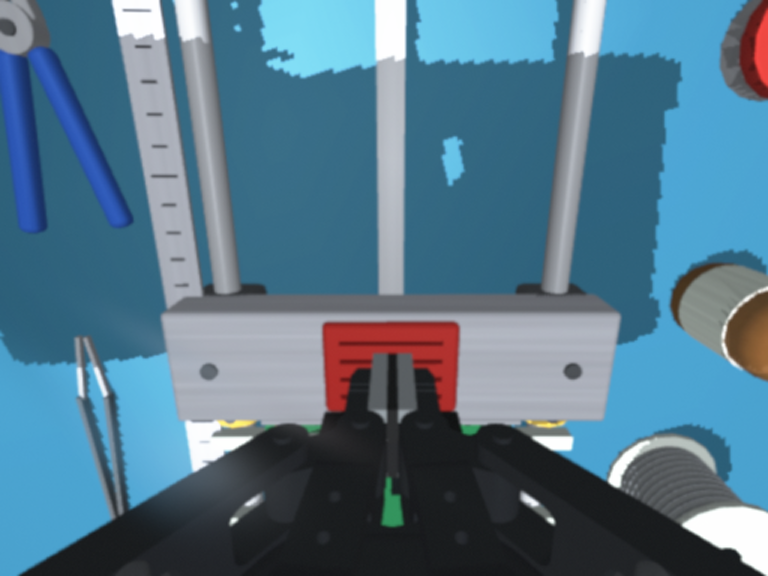

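The white part on the board has moved from (318,275) to (325,280), so the jaw now carries the board. No stop force yet.

```bash
python3 -m inch '[{"gripper":0,"tx":-0.001,"ty":0,"tz":0,"spin":0},{"gripper":0,"tx":0,"ty":0,"tz":0,"spin":0},{"gripper":0,"tx":-0.001,"ty":0,"tz":0,"spin":0},{"gripper":0,"tx":0,"ty":0,"tz":0,"spin":0},{"gripper":0,"tx":0,"ty":0,"tz":0,"spin":0},{"gripper":0,"tx":0,"ty":0,"tz":0,"spin":0},{"gripper":0,"tx":0,"ty":0,"tz":0,"spin":0},{"gripper":0,"tx":0,"ty":0,"tz":0,"spin":0}]'
```

```text
clock: 14.1
eef_pos: [525.5, -94.5, 69.0]
tcp_rot: [3.141, -0.001, 1.286]
contact_force: [-0.3, 5.2, 8.6]
opening: 0.005
```

```bash
python3 -m inch '[{"gripper":0,"tx":-0.001,"ty":0,"tz":0,"spin":0},{"gripper":0,"tx":0,"ty":0,"tz":0,"spin":0},{"gripper":0,"tx":-0.001,"ty":0,"tz":0,"spin":0},{"gripper":0,"tx":0,"ty":0,"tz":0,"spin":0},{"gripper":0,"tx":0,"ty":0,"tz":0,"spin":0},{"gripper":0,"tx":0,"ty":0,"tz":0,"spin":0},{"gripper":0,"tx":0,"ty":0,"tz":0,"spin":0},{"gripper":0,"tx":0,"ty":0,"tz":0,"spin":0}]'
python3 - <<'E'
from h import *
f=grab_frame("side");im=cv2.resize(f["pixels"][190:290,220:345],None,fx=6,fy=6,interpolation=cv2.INTER_CUBIC);cv2.imwrite("pics/s8.png",im[...,::-1])
f=grab_frame("wrist");im=cv2.resize(f["pixels"],(768,576),interpolation=cv2.INTER_CUBIC);cv2.imwrite("pics/w8.png",im[...,::-1])
print(sense()["eef_pos"],sense()["contact_force"])
E
```

```text
clock: 14.9
eef_pos: [525.3, -96.5, 69.1]
tcp_rot: [3.14, -0.001, 1.286]
contact_force: [0.3, 5.9, 7.9]
opening: 0.0
[525.2631635  -96.47623863  69.10665668] [0.94416202 5.56826702 8.96187553]
```

View pics/s8.png

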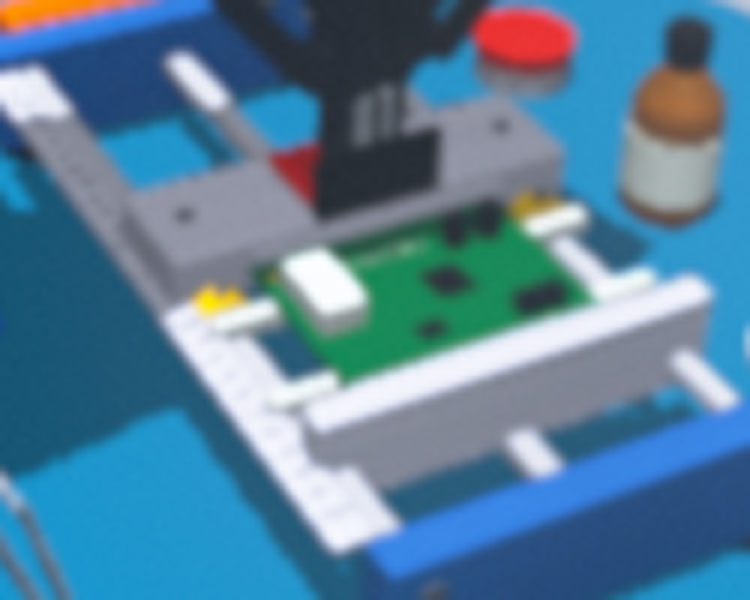

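View pics/w8.png

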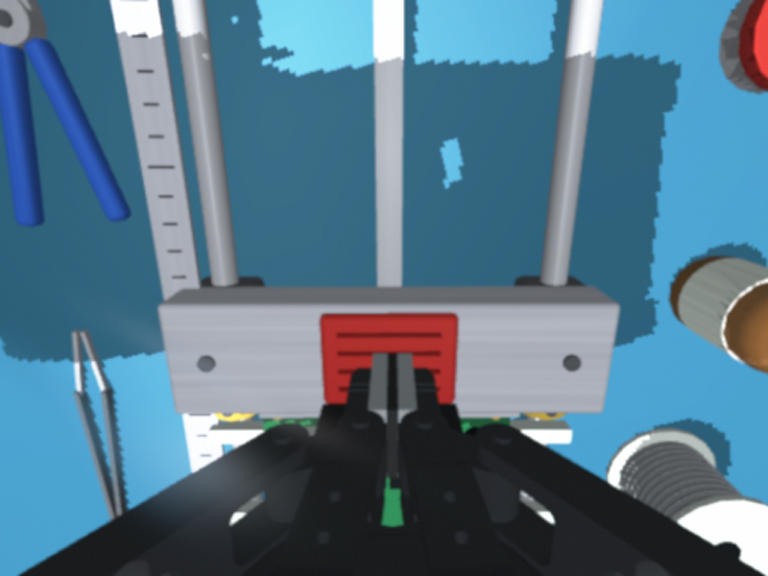

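The fingertip is now sliding on the plate while the jaw stays put in the side view. I need to tell whether the collars or something else stopped it.

```bash
python3 - <<'E'
from h import *
f=grab_frame("wrist")
cv2.imwrite("pics/w8c.png",cv2.resize(f["pixels"][255:300,100:400],None,fx=2.6,fy=6,interpolation=cv2.INTER_CUBIC)[...,::-1])
im=cv2.resize(f["pixels"][255:300,120:210],None,fx=8,fy=8,interpolation=cv2.INTER_CUBIC);cv2.imwrite("pics/w8l.png",im[...,::-1])
f=grab_frame("side");
a=cv2.resize(f["pixels"][228:252,235:290],None,fx=12,fy=12,interpolation=cv2.INTER_CUBIC)
b=cv2.resize(f["pixels"][212:236,280:335],None,fx=12,fy=12,interpolation=cv2.INTER_CUBIC)
cv2.imwrite("pics/s8c.png",np.vstack([a,b])[...,::-1])
E
```

```text
(no output)
```

View pics/w8l.png

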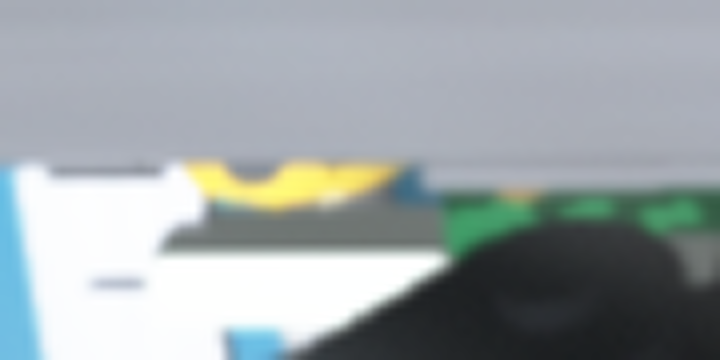

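View pics/s8c.png

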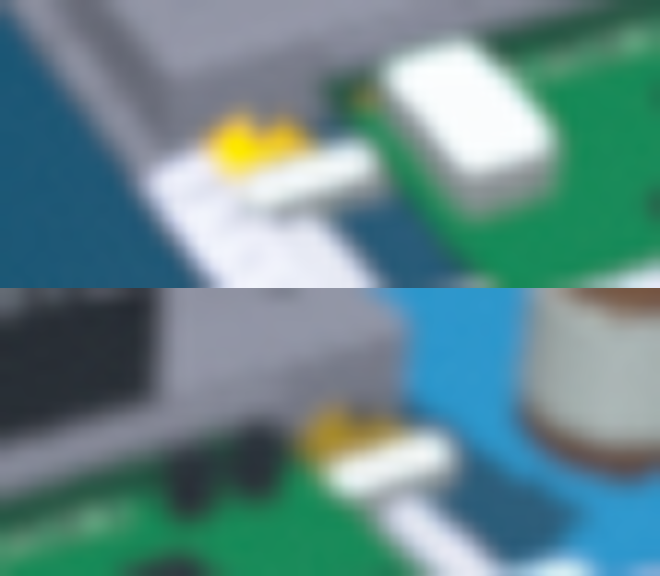

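```bash
python3 - <<'E'
from h import *
f=grab_frame("wrist")
e=sense()["eef_pos"];y=sense()["tcp_rot"][2];c,s=np.cos(y),np.sin(y)
def tool(P): d=np.array(P)[:2]-e[:2]; return np.array([c*d[0]+s*d[1], s*d[0]-c*d[1]]).round(1)
p=lambda u,v:(255+(v+.5)/8-.5,120+(u+.5)/8-.5)
for n,q,z in [("collar far",p(280,208),51.5),("screw mid",p(255,172),52),("jaw front",p(100,163),66),("lip front",p(600,189),60)]:
    print(n,tool(atz(f,*q,z)))
for r in (205,209): pass
# board x-check: jaw home -> board front edge expected
E
```

```text
collar far [-30.  -64.8]
screw mid [-26.5 -66.1]
jaw front [-16.3 -70.7]
lip front [-22.7 -38.2]
```

```bash
python3 -m inch '[{"gripper":0,"tx":-0.001,"ty":0,"tz":0,"spin":0},{"gripper":0,"tx":0,"ty":0,"tz":0,"spin":0},{"gripper":0,"tx":-0.0005,"ty":0,"tz":0,"spin":0},{"gripper":0,"tx":0,"ty":0,"tz":0,"spin":0},{"gripper":0,"tx":0,"ty":0,"tz":0,"spin":0},{"gripper":0,"tx":0,"ty":0,"tz":0,"spin":0},{"gripper":0,"tx":0,"ty":0,"tz":0,"spin":0},{"gripper":0,"tx":0,"ty":0,"tz":0,"spin":0}]'
```

```text
clock: 15.95
eef_pos: [525.0, -97.9, 69.2]
tcp_rot: [3.14, -0.002, 1.286]
contact_force: [1.2, 6.0, 8.2]
opening: -0.002
```

```bash
python3 -m inch '[{"gripper":0,"tx":-0.001,"ty":0,"tz":0,"spin":0},{"gripper":0,"tx":0,"ty":0,"tz":0,"spin":0},{"gripper":0,"tx":-0.0005,"ty":0,"tz":0,"spin":0},{"gripper":0,"tx":0,"ty":0,"tz":0,"spin":0},{"gripper":0,"tx":0,"ty":0,"tz":0,"spin":0},{"gripper":0,"tx":0,"ty":0,"tz":0,"spin":0},{"gripper":0,"tx":0,"ty":0,"tz":0,"spin":0},{"gripper":0,"tx":0,"ty":0,"tz":0,"spin":0}]'
```

```text
clock: 16.75
eef_pos: [524.9, -98.5, 69.2]
tcp_rot: [3.139, -0.003, 1.286]
contact_force: [2.5, 12.2, 8.4]
opening: 0.001
```

The tab has taken up the push at about 12 N and the jaw is firm. I'll relieve 0.5 mm (still pushing forward), look, then lift.

```bash
python3 -m inch '[{"gripper":0,"tx":0.0005,"ty":0,"tz":0,"spin":0},{"gripper":0,"tx":0,"ty":0,"tz":0,"spin":0},{"gripper":0,"tx":0,"ty":0,"tz":0,"spin":0},{"gripper":0,"tx":0,"ty":0,"tz":0,"spin":0},{"gripper":0,"tx":0,"ty":0,"tz":0,"spin":0},{"gripper":0,"tx":0,"ty":0,"tz":0,"spin":0},{"gripper":0,"tx":0,"ty":0,"tz":0,"spin":0},{"gripper":0,"tx":0,"ty":0,"tz":0,"spin":0}]'
python3 - <<'E'
from h import *
f=grab_frame("side");im=cv2.resize(f["pixels"][190:290,220:345],None,fx=6,fy=6,interpolation=cv2.INTER_CUBIC);cv2.imwrite("pics/s9.png",im[...,::-1])
E
```

```text
clock: 17.55
eef_pos: [524.9, -98.5, 69.2]
tcp_rot: [3.14, -0.002, 1.286]
contact_force: [2.7, 9.0, 8.5]
opening: -0.002
```

View pics/s9.png

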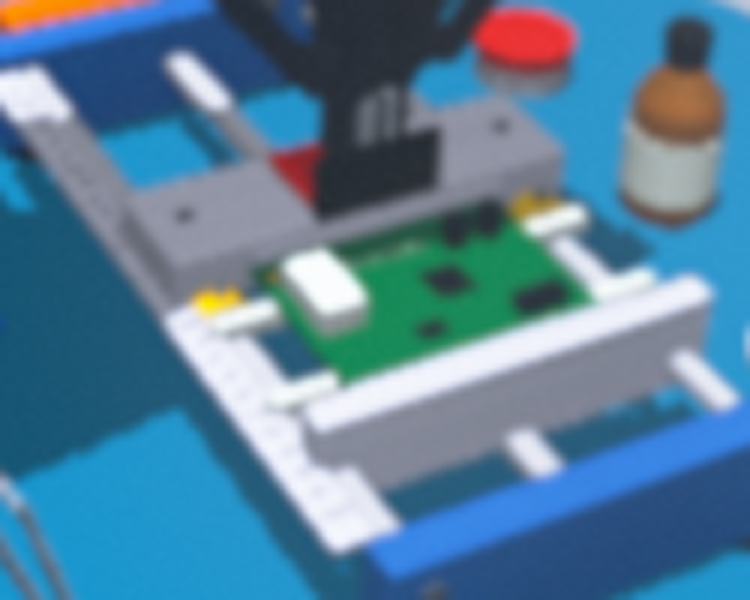

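The jaw's position is unchanged against the collars. Next: ease the push a little more and lift straight up.

```bash
python3 -m inch '[{"gripper":0,"tx":0.0004,"ty":0,"tz":0,"spin":0},{"gripper":0,"tx":0,"ty":0,"tz":-0.002,"spin":0},{"gripper":0,"tx":0,"ty":0,"tz":-0.002,"spin":0},{"gripper":0,"tx":0,"ty":0,"tz":-0.003,"spin":0},{"gripper":0,"tx":0,"ty":0,"tz":-0.005,"spin":0},{"gripper":0,"tx":0,"ty":0,"tz":-0.01,"spin":0},{"gripper":0,"tx":0,"ty":0,"tz":-0.02,"spin":0},{"gripper":0,"tx":0,"ty":0,"tz":-0.02,"spin":0}]'
python3 -m inch '[{"gripper":0,"tx":0,"ty":0,"tz":-0.03,"spin":0},{"gripper":0,"tx":0,"ty":0,"tz":-0.03,"spin":0},{"gripper":0,"tx":0,"ty":0,"tz":-0.03,"spin":0},{"gripper":0,"tx":0.04,"ty":0,"tz":-0.02,"spin":0},{"gripper":0,"tx":0.04,"ty":0,"tz":0,"spin":0},{"gripper":0,"tx":0.04,"ty":0,"tz":0,"spin":0},{"gripper":0,"tx":0.04,"ty":0,"tz":0,"spin":0},{"gripper":0,"tx":0,"ty":0,"tz":0,"spin":0}]'
python3 - <<'E'
from h import *
f=grab_frame("side");im=cv2.resize(f["pixels"][190:290,220:345],None,fx=6,fy=6,interpolation=cv2.INTER_CUBIC);cv2.imwrite("pics/s10.png",im[...,::-1]);save(f,"s10full.png")
f=grab_frame("wrist");im=cv2.resize(f["pixels"],(768,576),interpolation=cv2.INTER_CUBIC);cv2.imwrite("pics/w10.png",im[...,::-1])
print(sense()["eef_pos"],sense()["contact_force"])
E
```

```text
clock: 18.4
eef_pos: [523.3, -99.1, 130.5]
tcp_rot: [-3.141, 0.0, 1.287]
contact_force: [0.8, 1.8, -0.7]
opening: 0.001
clock: 19.2
eef_pos: [569.6, 58.3, 240.4]
tcp_rot: [3.141, -0.002, 1.29]
contact_force: [-0.4, 0.6, -0.5]
opening: -0.001
[568.3494232   55.09757819 240.01672042] [-0.5377321  -0.32912269 -0.22389802]
```

View pics/s10.png

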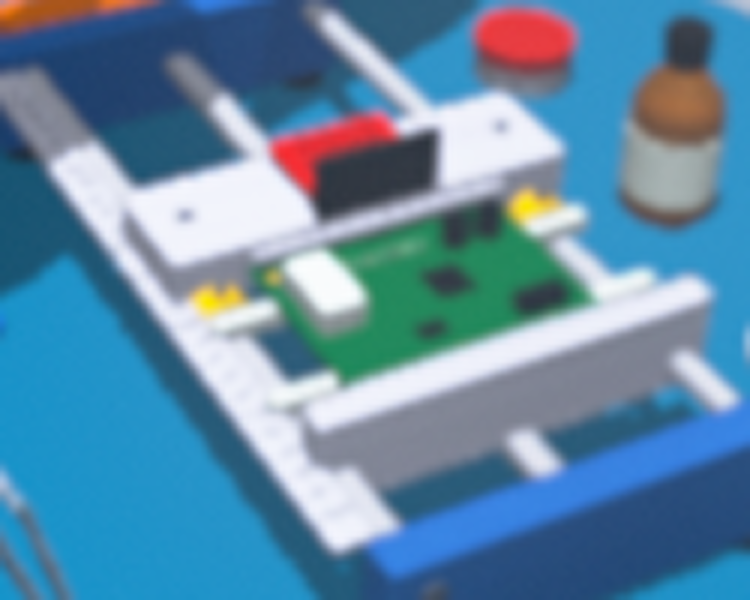

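View pics/w10.png

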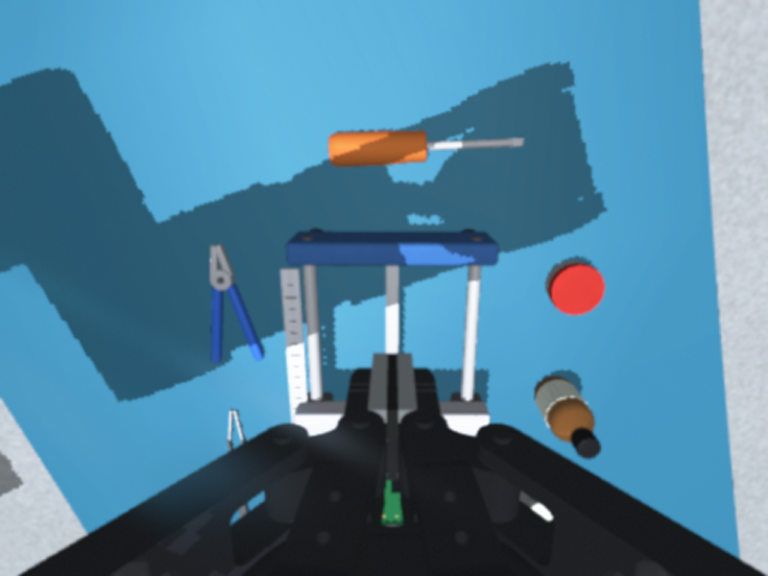

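The side view shows the plate back up, the jaw beside both collars and the board edge in the slot. I'll clear the top camera's view to verify.

```bash
python3 -m inch '[{"gripper":0,"tx":0.04,"ty":0,"tz":-0.01,"spin":0},{"gripper":0,"tx":0.04,"ty":0,"tz":0,"spin":0},{"gripper":0,"tx":0.04,"ty":0,"tz":0,"spin":0},{"gripper":0,"tx":0.04,"ty":0,"tz":0,"spin":0},{"gripper":0,"tx":0.03,"ty":0,"tz":0,"spin":0},{"gripper":0,"tx":0.03,"ty":0,"tz":0,"spin":0},{"gripper":0,"tx":0.02,"ty":0,"tz":0,"spin":0},{"gripper":0,"tx":0,"ty":0,"tz":0,"spin":0}]'
python3 - <<'E'
from h import *
f=grab_frame("top");im=cv2.resize(f["pixels"][145:280,210:400],None,fx=4,fy=4,interpolation=cv2.INTER_CUBIC);cv2.imwrite("pics/t11.png",im[...,::-1]);save(f,"t11full.png")
E
```

```text
clock: 20.1
eef_pos: [636.3, 285.6, 249.8]
tcp_rot: [-3.141, -0.0, 1.287]
contact_force: [0.0, -0.1, -0.1]
opening: 0.001
```

View pics/t11.png

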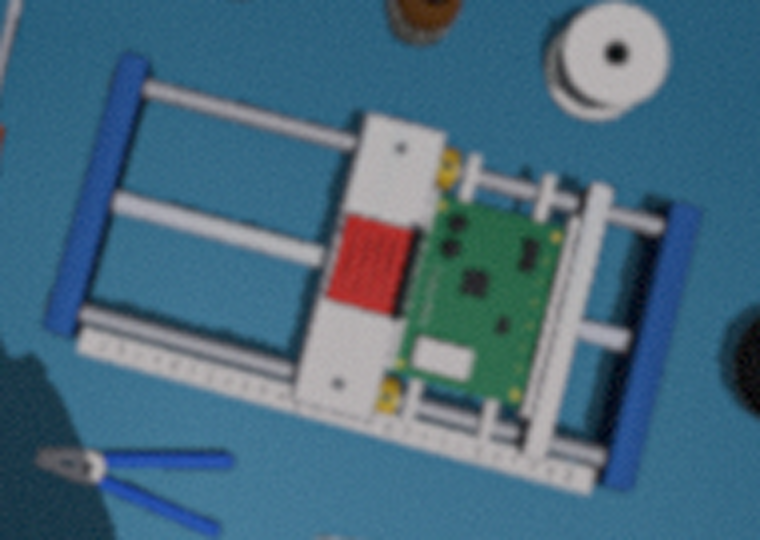

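View pics/t11full.png

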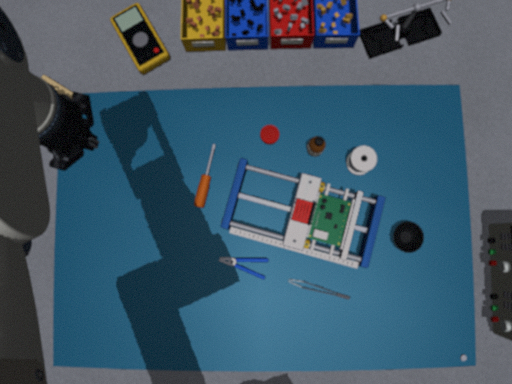

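Top view: the jaw front corners at (446,133) and (370,418) are flush with both collars at (449,168) and (388,396). The plate is up, the board is held square and everything else looks in place. One numeric check before handing in.

```bash
python3 - <<'E'
from fit import *
q=[524.5,-96.9,-.2845,0,0,0]
def hy(p,z):
    P=atz(T,p[1],p[0],z);c,s=np.cos(q[2]),np.sin(q[2]);d=P[:2]-np.array(q[:2]);return np.round([c*d[0]+s*d[1],-s*d[0]+c*d[1]],1)
for p in [(446,133),(370,418)]: print("jaw front",hy(t(*p),66))
for p in [(367,112),(294,393)]: print("jaw back",hy(t(*p),66))
hsv=cv2.cvtColor(T["pixels"],cv2.COLOR_RGB2HSV).astype(int);m=(hsv[...,0]>20)&(hsv[...,0]<32)&(hsv[...,1]>120)&(hsv[...,2]>80);m[:145]=0;m[280:]=0;m[:,:300]=0;m[:,330:]=0
k,l,st,ce=cv2.connectedComponentsWithStats(m.astype(np.uint8))
for i in range(1,k):
    if st[i,4]>8: print("collar mid",hy(ce[i],50),st[i,4])
I=cv2.imread("pics/top0.png");J=cv2.cvtColor(T["pixels"],cv2.COLOR_RGB2BGR)
for n in ["solder_spool","flux_bottle","tip_tinner","tweezers","flush_cutter","parts_dish","screwdriver"]:
    r=masks_of("top",n); print(n,r and (round(r[0]["conf"],2),np.round(r[0]["centre"],1)))
print(sense()["clock"])
E
```

```text
jaw front [ 79.2 -15.8]
jaw front [-77.9 -15.6]
jaw back [79.  27.8]
jaw back [-76.   26.3]
collar mid [ 63.2 -23.6] 28
collar mid [-63.8 -24.2] 23
solder_spool (0.75, array([158.7, 360.1]))
flux_bottle (0.84, array([146.1, 316.1]))
tip_tinner (0.72, array([137.2, 268.8]))
tweezers (0.6, array([296.6, 340. ]))
flush_cutter (0.55, array([259.2, 240.9]))
parts_dish (0.71, array([236. , 407.4]))
screwdriver (0.91, array([190.2, 203.5]))
20.6
```

```bash
python3 - <<'E'
from h import *
import pickle
f=grab_frame("top");save(f,"t12.png")
A=cv2.imread("pics/top0.png");B=cv2.imread("pics/t12.png")
from fit import t
q=[524.5,-96.9,-.2845]
def hy(p,z):
    P=atz(f,p[1],p[0],z);c,s=np.cos(q[2]),np.sin(q[2]);d=P[:2]-np.array(q[:2]);return np.array([c*d[0]+s*d[1],-s*d[0]+c*d[1]])
for n,p in {"colU":(320.7,187.1),"colD":(306.2,242.8)}.items(): print(n,"unoccluded mid",hy(p,50).round(1))
def match(r0,r1,c0,c1,z,rad=60):
    tp=cv2.resize(A[r0:r1,c0:c1],None,fx=8,fy=8,interpolation=cv2.INTER_CUBIC)
    R0,C0=max(r0-25,0),max(c0-10,0);im=cv2.resize(B[R0:r1+25,C0:c1+50],None,fx=8,fy=8,interpolation=cv2.INTER_CUBIC)
    m=cv2.matchTemplate(im,tp,cv2.TM_CCOEFF_NORMED);_,v,_,l=cv2.minMaxLoc(m)
    dx,dy=l[0]/8+C0-c0,l[1]/8+R0-r0
    p0=((c0+c1)/2,(r0+r1)/2);return v,dx,dy,(hy((p0[0]+dx,p0[1]+dy),z)-hy(p0,z)).round(1)
print("board",match(198,240,312,338,55)); print("box",match(227,241,308,330,62)); print("plate",match(186,216,252,274,74)); print("collars",match(180,193,322,332,52))
cv2.imwrite("pics/cmp.png",np.vstack([cv2.resize(X[180:260,290:375],None,fx=7,fy=3.7*1,interpolation=cv2.INTER_CUBIC) for X in(A,B)]))
E
```

```text
colU unoccluded mid [ 62.3 -21.7]
colD unoccluded mid [-62.6 -22.2]
board (0.9393556118011475, 2.125, 0.75, array([-0.3, -4.8]))
box (0.9597880840301514, 1.875, 0.5, array([ 0. , -4.1]))
plate (0.954033374786377, 37.375, 10.25, array([  0.1, -81.5]))
collars (0.9971051216125488, 0.0, 0.0, array([0., 0.]))
```

The unoccluded collars put the stop plane at y = -16 mm, and the jaw face now measures -15.7 mm, so the jaw is home. Handing in.

```bash
python3 -c "
from rig import *
print(sense()['clock'],sense()['contact_force']);print(sign_off())"
```

```text
20.75 [-0.33122434  0.39472016 -0.80059218]
the job is handed in; nothing more can be done
None
```

I closed the board holder and handed the job in at 20.75 s. With shut fingers I pressed the red plate (about 8–9 N, brake free), pushed the jaw about 83 mm, and lifted straight off.

**How it stopped:** The jaw came to a hard stop. I confirmed it with about 12 N on the thumb tab, eased the push to below 9 N with the plate still down, and then lifted.

**Last checks:**
- **Jaw home:** the front face measured y = -15.7 mm against -16 mm for the collar faces, within the roughly 2 mm calibration. In the top picture it sits flush with both collars.
- **Brake:** the plate is back up and the jaw did not move on lift-off.
- **Board:** its edge is in the jaw's slot, and the jaw carried it about 4–5 mm towards the fixed jaw.
- **Bench:** everything else looked in place in the top picture. I did not measure each thing against its start position. The arm is clear and touching nothing.

**What disagreed:**
- The first two-view height of the plate came out at 69 mm instead of 74, so I found the contact by feel.
- The image estimate of the jaw travel left was 75–81 mm, and the last top-view comparison gave 81.5 mm, against the 83 mm the arm moved.
- Two views with the collars partly hidden suggested a 1–2 mm gap to the collars. Measured from the first picture, where they are fully visible, the gap disappears.
- The measured board shift is slightly below the stated 5–11 mm, within measuring error. I could not see its far edge inside the fixed slot.

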